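# Put the counter display in order

## Robot

A 6-joint arm with a two-finger parallel gripper is mounted at the origin on the work surface. World frame = base frame: x ahead of the robot, y to its left, z up, the work surface at z = 0. Lengths are in mm, angles in degrees, forces in N, time in s.
With the tool pointing down it reaches from about 350 to 850 mm from the base axis. Payload 8.1 kg.
Tool frame: the origin (TCP) lies midway between the tips of the shut fingers; the grasp point (between the pads) lies 19 mm behind it; z points along the fingers, y is the line along which they close (so a half turn about z gives the same grasp; the last joint's range is limited). The gripper opens to 85 mm and grips with 20 to 120 N. Pads are 22 mm wide; open, the fingers measure 114 mm over their backs; the gripper's body (76 mm by 85 mm) begins 54 mm behind the grasp point. The pads swing forward as they close: fully open they stand 13 mm farther back than shut.
Start: joints at [-72.96, 7.471, 85.268, -0, 87.261, -4.893], TCP at [224.132, -556.57, 231.292] pointing down, gripper open.
Joint ranges: [-169.43, 169.43], [-51.17, 129.36], [1.28, 143.12], [-76.62, 256.62], [0, 156.53], [-152.29, 152.29]. Speed limits (degrees/s): [136.94, 136.94, 159.86, 180, 180, 180].

## Interface

Orientations are given as [roll, pitch, yaw] about the fixed x, y, z axes, in that order (R = Rz(yaw) Ry(pitch) Rx(roll)).
In Python, from bench import r gives the robot as it stands.
- The arm moves only by the tool apply_moves, never from a script. Its argument "steps" is a list of rows, each a list of 7 numbers: the opening, from -1 (shut) to 1 (fully open), then the shift along the tool's x, y, z in mm, then the turn, a rotation vector about the tool's x, y, z in units of 5 degrees (1.0 is 5 degrees). A call has exactly 8 rows; each row shifts and turns the commanded pose from where the row before left it, along the tool's axes as they then stand; what a row does not reach is not made up. A row lasts 1/10 s, in which the tool goes at most 50 mm and 8.59 degrees, less where a joint would pass 70% of its speed; a pose out of reach is approached as far as the arm can. A call is refused whole if a number of a shift passes 50 or a number of a turn 1, either way. A call with a gripper value outside its range is refused whole. The fingers move at their own pace and stop on an object; "squeeze" is the grip in N (left out, the last holds). Time passes only in rows, so rows that do not move let the fingers close, or fill a call up. It gives the time, the measured TCP pose, the force, the opening and the grip force at its end, in the units of the state.
- r.sense(): the state, without advancing time (a new reading comes with each control period).
- r.snapshot(name): name is "scene" or "top" or "wrist"; returns a dict with "color" (400x640x3 uint8, blue, green, red), "depth" (400x640 float32, mm along the optical axis (not along the pixel's ray), 0 where there is no reading), "mtx" (3x3 intrinsics, pixels), "T" (4x4, takes a point from camera to world coordinates); the wrist camera has in their place "hand_eye" (4x4, takes a point from camera to tool coordinates, whose origin is the TCP and whose axes are the flange's). Camera axes: x right, y down, z forward; pixel columns grow to the right and rows downward; lengths in mm; the calibration is good to about 2 mm. The wrist camera is an equidistant fisheye: a pixel r from the principal point sees the ray r / f radians off the axis. A picture is of the moment at which its call begins: read the wrist's pose just before it.
- r.hand_in(): hands the job in; it is judged then, once.
The state is a dict: "time": time; "joint_pos": joint angles; "qd": joint speeds; "joint_efforts": joint torques, N m; "tool_pos": TCP position; "tcp_rot": TCP orientation; "ft_force": force on the tool from outside, world axes, zero at the start; "wrist_torque": the same for the moment, N m; "finger_gap": finger opening in mm; "grip_force": force on a finger pad.
Only numpy, scipy, OpenCV 4.12 (cv2) and the standard library are available. Lean on these libraries where they do the work, as an engineer would, in place of code of your own. Each camera call takes 0.05 s, during which the arm holds its last target. There are 200 camera calls.

## Task

The three goods on the shop counter's display stand on the wrong risers. Change them round so that all their tops come level: the bottle centred on the low round riser, the carton centred on the oblong riser with its long sides along the riser's long sides, and the jar centred on the tall square riser; the rubber mat is free if you need to put something down on the way. Set everything down gently and upright, and leave the bell, the card terminal and the pen pot where they are.

Things in the scene. Friction and masses are not known exactly. Their poses are not given: they have to be found in the camera images.
- bottle: Amber glass bottle with a white paper band and a black cap, standing: 54 mm diameter up to 92 mm height, then a shoulder up to 106 mm and a cap 28 mm in diameter, 130 mm tall in all; 0.2 to 0.4 kg. Stands on the tall riser at the start. Origin: centre of its underside; z up its axis.
- jar: Squat white ceramic jar with a flat aluminium lid that stays on: body 58 mm diameter to 53 mm height, lid 60 mm diameter, 70 mm tall in all; 0.15 to 0.31 kg. Stands on the oblong riser at the start. Origin: centre of its underside; z up its axis.
- carton: Closed white paperboard carton with a brown band round its middle, standing upright: 45 mm (its x) by 70 mm (its y) by 100 mm tall; 0.1 to 0.21 kg; stiff. Stands on the low riser at the start. Origin: centre of its underside; z up.
- low_riser: Low round display riser of light wood: disc of 100 mm diameter, 20 mm high, flat top. Fixed to the counter. Origin: centre of its underside, on the counter top (z = 0); z up.
- oblong_riser: Oblong display riser of light wood: block of 80 mm (its x) by 110 mm (its y), 50 mm high, flat top. Fixed to the counter. Origin: centre of its underside, on the counter top (z = 0); z up.
- tall_riser: Tall square display riser of light wood: block of 80 by 80 mm, 80 mm high, flat top. Fixed to the counter. Origin: centre of its underside, on the counter top (z = 0); z up.
- mat: Empty flat square mat of black rubber, 100 by 100 mm, 3 mm thick: a free spot to stand a thing on for a while. Fixed to the counter. Origin: centre of its underside, on the counter top (z = 0); z up.
- bell: Counter bell: black foot 84 mm in diameter, steel dome, 51 mm tall. Loose bystander, to be left alone. Origin: centre of its underside; z up.
- terminal: Black card payment terminal lying flat: 160 mm (its x) by 75 mm (its y), 33 mm high, with a small screen and grey keys. Loose bystander, to be left alone. Origin: centre of its underside; z up.
- penpot: Grey round pen pot, 72 mm in diameter, 90 mm tall, with two pens standing out to 135 mm. Loose bystander, to be left alone. Origin: centre of its underside; z up.
Not all that is in view belongs to the job. Leave any green look-alike of the carton alone.

How it is judged (in metres and radians):
At the end, for the whole second after the job is handed in: Bottle on low riser, carton on oblong, jar on tall: each centre within 15 mm of its riser's centre, underside within 4 mm of the riser's top, upright within 0.1 rad, at rest (under 0.02 m/s), released; carton's long sides within 0.2 rad of the riser's long sides (horizontal distance between bottle and low_riser below 0.015 m and z of bottle in the frame of low_riser between 0.016 and 0.024 m and angle between each of bottle, carton, jar's own z axis and vertical below 0.1 rad and linear speed of each of bottle, carton, jar below 0.02 m/s and horizontal distance between carton and oblong_riser below 0.015 m and z of carton in the frame of oblong_riser between 0.046 and 0.054 m and horizontal distance between jar and tall_riser below 0.015 m and z of jar in the frame of tall_riser between 0.076 and 0.084 m and angle between the x axis of carton and the x axis of oblong_riser, either way round below 0.2 rad); the robot touches nothing.
It fails at once if the bottle, jar or carton is tipped over (leans more than 0.6 rad) (angle between any of bottle, carton, jar's own z axis and vertical above 0.6 rad).
It fails at once if the bottle, jar or carton is dropped or thrown (faster than 0.6 m/s while not held: a fall of about 2 cm) ((linear speed of bottle above 0.6 m/s and contact force between the fingers and bottle below 0.05 N) or (linear speed of carton above 0.6 m/s and contact force between the fingers and carton below 0.05 N) or (linear speed of jar above 0.6 m/s and contact force between the fingers and jar below 0.05 N)).
It fails at once if the bell, card terminal or pen pot is moved by more than 20 mm or knocked over (distance of any of bell, terminal, penpot from where it was at the start of the episode above 0.02 m or angle between any of bell, terminal, penpot's own z axis and vertical above 0.5 rad).
It also fails if it takes over 104 s, if anything falls off the work surface, if the arm or the gripper's body presses on something with over 40 N, if the wrist force passes 120 N, or if a joint passes its speed limit or range.

## Working session

There is one attempt and no reset: what is moved stays moved. The work goes in short steps, Python scripts to look and compute and a tool call to move; the robot and the scene stay as the last step left them, time stands still between calls to the robot, and variables do not carry over. Pictures are saved under pics/ and viewed, at most 14 in all, crops included, and the job is handed in when it is done.

Besides the shell and the picture viewer there is one more tool, called after "Call:" as name(argument=value, ...), one argument or row to a line, values as JSON. apply_moves: Moves the arm, as the interface text tells. Its arguments: {"type":"object","properties":{"steps":{"type":"array"},"squeeze":{"type":"number"}},"required":["steps"]}

```bash
mkdir -p pics; python3 - <<'E'
from bench import r
import cv2,numpy as np
print(r.sense())
for n in("scene","top"):
    s=r.snapshot(n);cv2.imwrite(f"pics/{n}0.png",s["color"]);np.savez(f"{n}0.npz",**{k:v for k,v in s.items() if isinstance(v,np.ndarray)})
    print(n,s["mtx"],s["T"])
E
```

```text
{'time': 0.0, 'joint_pos': array([-7.29607238e+01,  7.51488786e+00,  8.53323337e+01, -9.34540022e-04,
        8.72619106e+01, -4.89232209e+00]), 'qd': array([ 0.0324577 , -0.00777459, -0.04365838, -0.03424717, -0.01071713,
        0.0019769 ]), 'joint_efforts': array([-1.97924215e-03, -5.69416165e+01, -5.00546801e+01, -2.78040197e-04,
        1.49217522e-02,  3.74379601e-05]), 'tool_pos': array([ 223.95277814, -556.01707067,  230.21746659]), 'tcp_rot': array([-1.79891186e+02, -8.37717450e-03,  2.19316359e+01]), 'ft_force': array([0.4950088 , 0.28441026, 0.02618887]), 'wrist_torque': array([-0.00448611, -0.02646038,  0.04212286]), 'grip_force': 0.0, 'finger_gap': 85.06016766654459}
scene [[371.67220202   0.         318.45475991]
 [  0.         371.67220202 201.87636372]
 [  0.           0.           1.        ]] [[ 4.67712377e-01  6.72183213e-01 -5.73946741e-01  1.19099248e+03]
 [ 8.83760010e-01 -3.44910965e-01  3.16235151e-01 -3.36972134e+02]
 [ 1.46074357e-02 -6.55138271e-01 -7.55367770e-01  8.99033749e+02]
 [ 0.00000000e+00  0.00000000e+00  0.00000000e+00  1.00000000e+00]]
top [[445.06137303   0.         321.52898797]
 [  0.         445.06137303 207.52695321]
 [  0.           0.           1.        ]] [[ 2.28722165e-02 -9.96029352e-01  8.60371486e-02  4.77131987e+02]
 [-9.99680221e-01 -2.37144322e-02 -8.77955823e-03  2.05773343e+01]
 [ 1.07850198e-02 -8.58088278e-02 -9.96253245e-01  1.12022683e+03]
 [ 0.00000000e+00  0.00000000e+00  0.00000000e+00  1.00000000e+00]]
```

View pics/scene0.png

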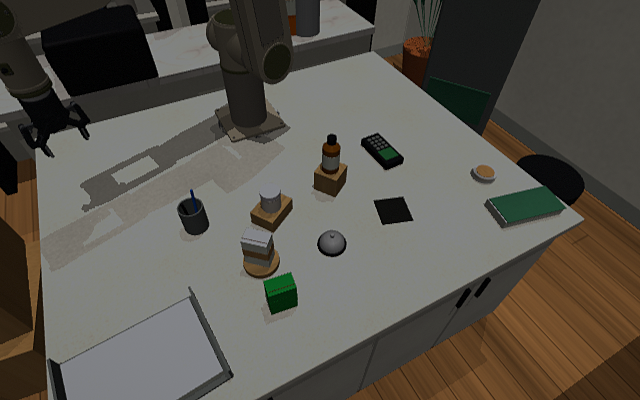

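View pics/top0.png

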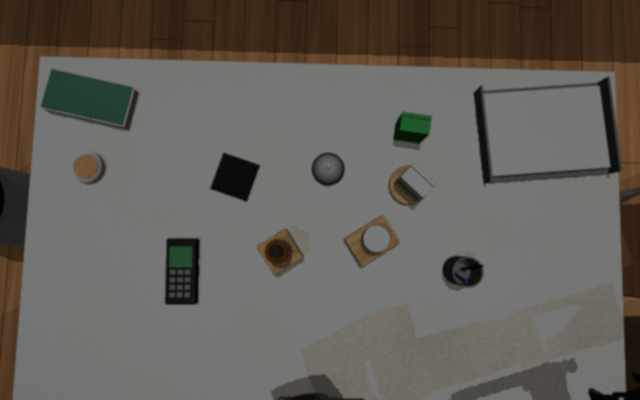

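The top view shows the bottle on the tall riser (278,252), the jar on the oblong riser (375,240) and the carton on the low round riser (412,183). The mat is at (235,176). There are two carton candidates: a white box with a brown band at (412,183) and a green box at (412,127). The white and brown one fits the description; the green one is the look-alike.

```bash
cat > h.py <<'E'
import numpy as np,cv2
def cloud(s):
    d=s["depth"];K=s["mtx"];v,u=np.indices(d.shape)
    P=np.stack([(u-K[0,2])/K[0,0]*d,(v-K[1,2])/K[1,1]*d,d],-1)
    W=P@s["T"][:3,:3].T+s["T"][:3,3];W[d<=0]=np.nan
    return W
def rect(P):
    (c,wh,a)=cv2.minAreaRect(P[:,:2].astype(np.float32));return np.round(c,1),np.round(wh,1),round(a,1),len(P)
def region(W,cx,cy,rad,z0,z1):
    m=(np.hypot(W[...,0]-cx,W[...,1]-cy)<rad)&(W[...,2]>z0)&(W[...,2]<z1);return m
E
python3 - <<'E'
from h import *
for n in("top","scene"):
    s=dict(np.load(n+"0.npz"));W=cloud(s)
    if n=="top":
        C={k:W[v,u,:2] for k,(u,v) in dict(tall=(278,252),obl=(375,240),low=(412,183),mat=(235,176),bell=(328,169),term=(181,270),pot=(460,270),green=(412,127)).items()}
        e=np.nanmedian(W[330:380,100:250,2]);print("table",e)
    for k,z in dict(tall=[(72,88),(190,220)],obl=[(42,58),(112,128)],low=[(14,27),(112,128)],bell=[(5,60)],term=[(20,45)],pot=[(60,100)],green=[(85,115)]).items():
        for a,b in z:
            m=region(W,*C[k],95 if k=="term" else 62,a,b);P=W[m]
            if len(P)>5: print(n,k,(a,b),np.nanmedian(P[:,2]).round(1),rect(P))
    if n=="top":
        m=(s["color"].max(2)<35)&region(W,*C["mat"],80,-10,15);print("mat",rect(W[m]),np.median(W[m][:,2]))
s=dict(np.load("top0.npz"));cv2.imwrite("pics/crop0.png",cv2.resize(s["color"][100:300,200:480],None,fx=2.8,fy=2.8,interpolation=2))
E
```

```text
table -0.5844141278103052
top tall (72, 88) 79.7 (array([462.6, 108.3]), array([79.8, 80.3]), 33.7, 638)
top tall (190, 220) 209.2 (array([464. , 104.1]), array([26. , 26.6]), 46.3, 151)
top obl (42, 58) 49.5 (array([ 493.2, -111.6]), array([ 80. , 110.2]), 33.2, 896)
top obl (112, 128) 119.4 (array([ 497.5, -112.2]), array([58.3, 59.2]), 75.7, 557)
top low (14, 27) 19.3 (array([ 630.4, -193.2]), array([98.9, 71.3]), 24.4, 433)
top low (112, 128) 119.5 (array([ 631.7, -206.6]), array([70.4, 45.6]), 47.5, 624)
top bell (5, 60) 30.9 (array([665.6,  -6.6]), array([92.5, 94.4]), 87.9, 860)
top term (20, 45) 29.8 (array([409.2, 349.8]), array([159.7,  77.1]), 1.7, 2109)
top pot (60, 100) 84.0 (array([ 426.1, -327.9]), array([70.4, 70.3]), 37.8, 414)
top green (85, 115) 99.4 (array([ 770.9, -204.4]), array([71.3, 46.6]), 84.0, 620)
mat (array([647. , 232.4]), array([95.9, 94.4]), 72.7, 1371) 2.5627090466325626
scene tall (72, 88) 81.2 (array([461.6, 105.9]), array([80.4, 83. ]), 33.5, 288)
scene tall (190, 220) 208.6 (array([465. , 100.6]), array([26.2, 25. ]), 38.2, 97)
scene obl (42, 58) 51.2 (array([ 492.5, -113.1]), array([ 81.3, 113.3]), 32.3, 438)
scene obl (112, 128) 120.9 (array([ 496.5, -114.7]), array([58.6, 59. ]), 55.1, 293)
scene low (14, 27) 21.3 (array([ 649.7, -208.4]), array([95.7, 68.9]), 84.6, 346)
scene low (112, 128) 121.2 (array([ 631.1, -208.4]), array([70.7, 47.3]), 47.2, 455)
scene bell (5, 60) 31.2 (array([666.6,  -8. ]), array([104.7,  87.3]), 8.3, 600)
scene term (20, 45) 31.8 (array([407.2, 346.4]), array([161.6,  78.7]), 1.6, 698)
scene pot (60, 100) 80.0 (array([ 426.4, -331. ]), array([70.4, 72.2]), 49.8, 440)
scene green (85, 115) 101.1 (array([ 770.5, -206.1]), array([69.9, 46.9]), 83.3, 591)
```

View pics/crop0.png

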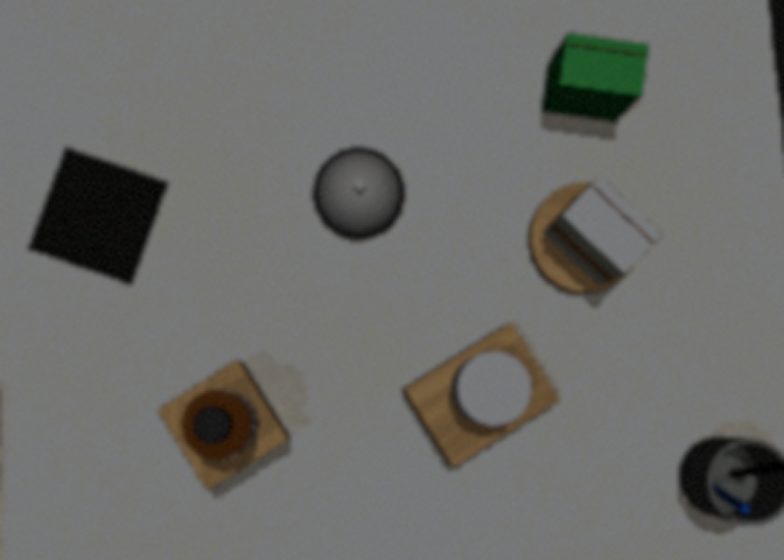

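Crop: the white carton with the brown band is at (600,230) on the round riser and the green look-alike is at (605,65), so the target is confirmed. All measured sizes and heights match those given.

Order: jar to mat, carton to oblong, bottle to low, jar to tall.

```bash
cat > go.py <<'E'
# usage: go.py x y z yaw -> tool-axis shift (mm) and turn (units of 5deg) still to go
import sys,numpy as np
from scipy.spatial.transform import Rotation as R
from bench import r
s=r.sense();p=np.array(s["tool_pos"]);rot=R.from_euler("xyz",s["tcp_rot"],degrees=True)
t=np.array([float(a) for a in sys.argv[1:4]]);yaw=float(sys.argv[4])
tr=R.from_euler("xyz",[180,0,yaw],degrees=True)
print("t",round(s["time"],2),"pos",p.round(1),"rot",np.round(s["tcp_rot"],1),"gap",round(s["finger_gap"],1),"F",np.round(s["ft_force"],1))
print("shift now-axes",rot.inv().apply(t-p).round(1),"shift axes at final yaw",tr.inv().apply(t-p).round(1),"turn",((rot.inv()*tr).as_rotvec(True)/5).round(2))
E
python3 go.py 497 -113 180 21.9; python3 - <<'E'
from h import *
from scipy.optimize import least_squares
# low riser circle: minimum enclosing circle of disc-top points of each view + union
U=[]
for n in("top","scene"):
    W=cloud(dict(np.load(n+"0.npz")));P=W[region(W,640,-202,62,14,27)]
    print(n,cv2.minEnclosingCircle(P[:,:2].astype(np.float32)));U.append(P[:,:2])
print(cv2.minEnclosingCircle(np.vstack(U).astype(np.float32)))
E
```

```text
t 0.1 pos [ 224.  -556.1  230.3] rot [-179.9   -0.    21.9] gap 85.5 F [-0.3  0.7 -0.2]
shift now-axes [ 418.7 -309.    50.9] shift axes at final yaw [ 418.6 -309.3   50.3] turn [-0.02 -0.    0.01]
top ((635.5821533203125, -205.34799194335938), 49.895851135253906)
scene ((636.9931640625, -207.986572265625), 49.75801467895508)
((636.320068359375, -206.95843505859375), 50.95122528076172)
```

Call:
apply_moves(
  steps=[
    [1,26,-19.3,3,0,0,0],
    [1,26,-19.3,3,0,0,0],
    [1,26,-19.3,3,0,0,0],
    [1,26,-19.3,3,0,0,0],
    [1,26,-19.3,3,0,0,0],
    [1,26,-19.3,3,0,0,0],
    [1,26,-19.3,3,0,0,0],
    [1,26,-19.3,3,0,0,0],
  ],
  squeeze=30,
)

```text
time: 0.9
tool_pos: [359.7, -334.3, 206.8]
tcp_rot: [-180.0, 0.0, 21.9]
ft_force: [1.3, -0.3, 0.6]
finger_gap: 85.8
grip_force: 0.0
```

Call:
apply_moves(
  steps=[
    [1,26,-19.3,3,0,0,0],
    [1,26,-19.3,3,0,0,0],
    [1,26,-19.3,3,0,0,0],
    [1,26,-19.3,3,0,0,0],
    [1,26,-19.3,3,0,0,0],
    [1,26,-19.3,3,0,0,0],
    [1,26,-19.3,3,0,0,0],
    [1,0,0,0,0,0,0],
  ],
)

```text
time: 1.7
tool_pos: [478.6, -139.2, 185.4]
tcp_rot: [-179.9, 0.0, 22.1]
ft_force: [0.2, -0.5, -0.5]
finger_gap: 85.5
grip_force: 0.0
```

```bash
python3 go.py 497 -113 85 21.9
```

```text
t 1.7 pos [ 478.6 -139.2  185.4] rot [-179.9    0.    22.1] gap 85.5 F [ 0.2 -0.5 -0.5]
shift now-axes [ 26.9 -17.1 100.4] shift axes at final yaw [ 26.9 -17.4 100.4] turn [-0.02  0.    0.05]
```

Call:
apply_moves(
  steps=[
    [1,14,-9,0,0,0,0],
    [1,13,-8.3,0,0,0,0],
    [1,0,0,20,0,0,0],
    [1,0,0,20,0,0,0],
    [1,0,0,20,0,0,0],
    [1,0,0,10,0,0,0],
    [1,0,0,0,0,0,0],
    [1,0,0,0,0,0,0],
  ],
)

```text
time: 2.5
tool_pos: [496.6, -116.4, 116.9]
tcp_rot: [180.0, -0.0, 21.9]
ft_force: [-0.1, 0.3, 0.9]
finger_gap: 85.3
grip_force: 0.0
```

```bash
python3 go.py 497 -113 85 21.9; python3 - <<'E'
from bench import r
import cv2
cv2.imwrite("pics/w1.png",r.snapshot("wrist")["color"])
E
```

```text
t 2.5 pos [ 496.6 -116.4  116.9] rot [180.   -0.   21.9] gap 85.3 F [-0.1  0.3  0.9]
shift now-axes [ 1.6 -3.1 31.9] shift axes at final yaw [ 1.6 -3.  31.9] turn [ 0. -0.  0.]
```

View pics/w1.png

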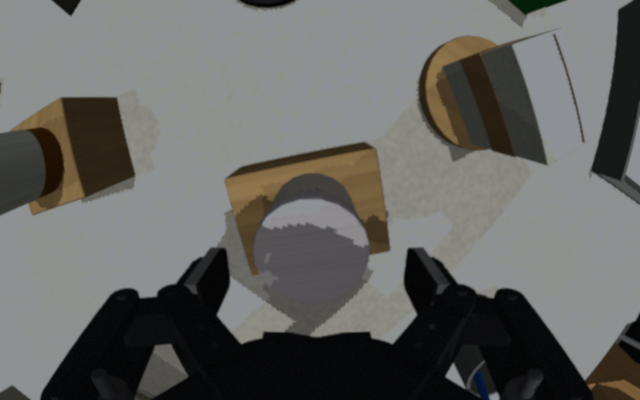

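The jar's lid (312,250) lies between the fingers (midpoint about 317), so I'll go down and grip it.

Call:
apply_moves(
  steps=[
    [1,1.6,-2.5,10,0,0,0],
    [1,0,0,11,0,0,0],
    [1,0,0,11,0,0,0],
    [1,0,0,0,0,0,0],
    [-1,0,0,0,0,0,0],
    [-1,0,0,0,0,0,0],
    [-1,0,0,0,0,0,0],
    [-1,0,0,0,0,0,0],
  ],
  squeeze=40,
)

```text
time: 3.35
tool_pos: [497.3, -113.4, 84.8]
tcp_rot: [180.0, -0.0, 21.9]
ft_force: [-0.6, 0.3, 0.7]
finger_gap: 58.8
grip_force: 43.6
```

Call:
apply_moves(
  steps=[
    [-1,0,0,0,0,0,0],
    [-1,0,0,0,0,0,0],
    [-1,0,0,-2,0,0,0],
    [-1,0,0,-8,0,0,0],
    [-1,0,0,-10,0,0,0],
    [-1,0,0,-10,0,0,0],
    [-1,0,0,0,0,0,0],
    [-1,0,0,0,0,0,0],
  ],
)

```text
time: 4.15
tool_pos: [497.3, -113.4, 114.9]
tcp_rot: [180.0, -0.1, 21.9]
ft_force: [-0.0, 0.1, -3.1]
finger_gap: 58.8
grip_force: 43.7
```

```bash
python3 go.py 647 232 115 21.9
```

```text
t 4.15 pos [ 497.3 -113.4  114.9] rot [ 1.80e+02 -1.00e-01  2.19e+01] gap 58.8 F [-0.   0.1 -3.1]
shift now-axes [ 2.679e+02 -2.645e+02 -1.000e-01] shift axes at final yaw [ 2.677e+02 -2.647e+02 -1.000e-01] turn [ 0.01 -0.01  0.01]
```

Call:
apply_moves(
  steps=[
    [-1,9,-5,0,0,0,0],
    [-1,18,-10,0,0,0,0],
    [-1,18,-10,0,0,0,0],
    [-1,18,-10,0,0,0,0],
    [-1,18,-10,0,0,0,0],
    [-1,18,-10,0,0,0,0],
    [-1,18,-12,0,0,0,0],
    [-1,18,-15,0,0,0,0],
  ],
)

```text
time: 4.95
tool_pos: [591.9, 14.4, 113.4]
tcp_rot: [-180.0, 0.1, 21.9]
ft_force: [0.6, 0.1, -3.1]
finger_gap: 58.9
grip_force: 43.7
```

Call:
apply_moves(
  steps=[
    [-1,17,-20,0,0,0,0],
    [-1,17,-23,0,0,0,0],
    [-1,17,-23,0,0,0,0],
    [-1,17,-23,0,0,0,0],
    [-1,17,-23,0,0,0,0],
    [-1,17,-23,0,0,0,0],
    [-1,16,-20,0,0,0,0],
    [-1,8,-12,0,0,0,0],
  ],
)

```text
time: 5.75
tool_pos: [645.7, 217.9, 113.2]
tcp_rot: [-180.0, 0.1, 22.0]
ft_force: [-0.5, 0.3, -3.0]
finger_gap: 58.9
grip_force: 43.7
```

Call:
apply_moves(
  steps=[
    [-1,3,-6,0,0,0,0],
    [-1,0,0,10,0,0,0],
    [-1,0,0,15,0,0,0],
    [-1,0,0,15,0,0,0],
    [-1,0,0,15,0,0,0],
    [-1,0,0,8,0,0,0],
    [-1,0,0,0,0,0,0],
    [-1,0,0,0,0,0,0],
  ],
)

```text
time: 6.55
tool_pos: [646.6, 221.7, 51.3]
tcp_rot: [-180.0, 0.0, 21.9]
ft_force: [-0.8, -0.2, -3.6]
finger_gap: 58.7
grip_force: 43.7
```

```bash
python3 go.py 647 232 37.5 21.9
```

```text
t 6.55 pos [646.6 221.7  51.3] rot [-180.     0.    21.9] gap 58.7 F [-0.8 -0.2 -3.6]
shift now-axes [ 4.2 -9.5 13.8] shift axes at final yaw [ 4.2 -9.5 13.8] turn [-0.  0.  0.]
```

Call:
apply_moves(
  steps=[
    [-1,4,-9,3,0,0,0],
    [-1,0,0,3,0,0,0],
    [-1,0,0,3,0,0,0],
    [-1,0,0,2,0,0,0],
    [-1,0,0,1,0,0,0],
    [-1,0,0,0.5,0,0,0],
    [-1,0,0,0.5,0,0,0],
    [-1,0,0,0,0,0,0],
  ],
)

```text
time: 7.35
tool_pos: [647.0, 231.6, 38.3]
tcp_rot: [180.0, -0.0, 21.9]
ft_force: [0.3, 0.7, -2.7]
finger_gap: 59.0
grip_force: 43.8
```

Call:
apply_moves(
  steps=[
    [-1,0,0,0.4,0,0,0],
    [-1,0,0,0.3,0,0,0],
    [-1,0,0,0.2,0,0,0],
    [-1,0,0,0,0,0,0],
    [-0.1,0,0,0,0,0,0],
    [0.7,0,0,0,0,0,0],
    [1,0,0,0,0,0,0],
    [1,0,0,0,0,0,0],
  ],
)

```text
time: 8.15
tool_pos: [647.0, 231.8, 37.5]
tcp_rot: [-180.0, -0.0, 21.9]
ft_force: [0.0, -0.7, 0.6]
finger_gap: 85.4
grip_force: 0.0
```

Call:
apply_moves(
  steps=[
    [1,0,0,-5,0,0,0],
    [1,0,0,-15,0,0,0],
    [1,0,0,-25,0,0,0],
    [1,0,0,-30,0,0,0],
    [1,0,0,-30,0,0,0],
    [1,0,0,-25,0,0,0],
    [1,0,0,-15,0,0,0],
    [1,0,0,0,0,0,0],
  ],
)

```text
time: 8.95
tool_pos: [648.7, 232.2, 186.7]
tcp_rot: [180.0, -0.4, 21.9]
ft_force: [0.6, -0.3, 0.6]
finger_gap: 85.1
grip_force: 0.0
```

```bash
python3 go.py 631.4 -207.5 180 47.5;python3 - <<'E'
from h import *
from bench import r
s=r.snapshot("scene");W=cloud(s)
print("jar",rect(W[region(W,647,230,60,62,82)]))
s=r.snapshot("top");W=cloud(s)
print("obl",rect(W[region(W,493,-112,75,42,58)]))
E
```

```text
t 8.95 pos [648.7 232.2 186.7] rot [180.   -0.4  21.9] gap 85.1 F [ 0.6 -0.3  0.6]
shift now-axes [-180.4  401.4    5.9] shift axes at final yaw [-335.9  284.3    6.7] turn [ 0.02 -0.07 -5.11]
jar (array([646.2, 229.9]), array([57.2, 59.7]), 54.9, 277)
obl (array([ 493.3, -112. ]), array([ 80.2, 110.7]), 33.3, 1521)
```

Jar is standing on the mat. Next, the carton.

Call:
apply_moves(
  steps=[
    [1,0,0,0,0,0,-1],
    [1,0,0,0,0,0,-1],
    [1,0,0,0,0,0,-1],
    [1,0,0,0,0,0,-1],
    [1,0,0,0,0,0,-1],
    [1,0,0,0,0,0,-0.1],
    [1,-10,8.5,0,0,0,0],
    [1,-22,19,0,0,0,0],
  ],
)

```text
time: 9.85
tool_pos: [644.7, 190.2, 181.1]
tcp_rot: [-179.9, 0.1, 47.4]
ft_force: [-0.4, -0.2, 0.1]
finger_gap: 85.7
grip_force: 0.0
```

Call:
apply_moves(
  steps=[
    [1,-30,25,0,0,0,0],
    [1,-30,25,0,0,0,0],
    [1,-30,25,0,0,0,0],
    [1,-30,25,0,0,0,0],
    [1,-30,25,0,0,0,0],
    [1,-30,25,0,0,0,0],
    [1,-30,25,0,0,0,0],
    [1,-30,25,0,0,0,0],
  ],
)

```text
time: 10.65
tool_pos: [629.4, -124.9, 181.7]
tcp_rot: [-180.0, 0.0, 47.3]
ft_force: [-0.0, 0.8, -0.4]
finger_gap: 85.5
grip_force: 0.0
```

Call:
apply_moves(
  steps=[
    [1,-30,25,0,0,0,0],
    [1,-24,21,0,0,0,0],
    [1,-10,10,0,0,0,0],
    [1,0,0,0,0,0,0],
    [1,0,0,0,0,0,0],
    [1,0,0,0,0,0,0],
    [1,0,0,0,0,0,0],
    [1,0,0,0,0,0,0],
  ],
)

```text
time: 11.45
tool_pos: [628.6, -206.4, 182.5]
tcp_rot: [-180.0, -0.0, 47.5]
ft_force: [0.7, -0.1, 0.1]
finger_gap: 85.4
grip_force: 0.0
```

```bash
python3 go.py 631.4 -207 68 47.5
```

```text
t 11.45 pos [ 628.6 -206.4  182.5] rot [-180.    -0.    47.5] gap 85.4 F [ 0.7 -0.1  0.1]
shift now-axes [  1.4   2.5 114.5] shift axes at final yaw [  1.4   2.5 114.5] turn [-0. -0.  0.]
```

Call:
apply_moves(
  steps=[
    [1,1.4,2.5,8,0,0,0],
    [1,0,0,20,0,0,0],
    [1,0,0,25,0,0,0],
    [1,0,0,25,0,0,0],
    [1,0,0,20,0,0,0],
    [1,0,0,12,0,0,0],
    [1,0,0,4.5,0,0,0],
    [1,0,0,0,0,0,0],
  ],
  squeeze=30,
)

```text
time: 12.25
tool_pos: [631.0, -208.0, 67.4]
tcp_rot: [-180.0, 0.0, 47.4]
ft_force: [-0.1, -0.4, 0.2]
finger_gap: 85.4
grip_force: 0.0
```

Call:
apply_moves(
  steps=[
    [-0.3,0,0,0,0,0,0],
    [-1,0,0,0,0,0,0],
    [-1,0,0,0,0,0,0],
    [-1,0,0,0,0,0,0],
    [-1,0,0,0,0,0,0],
    [-1,0,0,0,0,0,0],
    [-1,0,0,0,0,0,0],
    [-1,0,0,0,0,0,0],
  ],
)

```text
time: 13.05
tool_pos: [631.9, -208.5, 69.2]
tcp_rot: [179.9, -0.0, 47.4]
ft_force: [-1.2, 0.7, 6.5]
finger_gap: 44.6
grip_force: 34.8
```

Call:
apply_moves(
  steps=[
    [-1,0,0,-2,0,0,0],
    [-1,0,0,-8,0,0,0],
    [-1,0,0,-14,0,0,0],
    [-1,0,0,-14,0,0,0],
    [-1,0,0,-14,0,0,0],
    [-1,0,0,-10,0,0,0],
    [-1,0,0,-3,0,0,0],
    [-1,0,0,0,0,0,0],
  ],
)

```text
time: 13.85
tool_pos: [631.7, -208.4, 133.9]
tcp_rot: [179.9, -0.0, 47.4]
ft_force: [-0.8, -0.0, -1.4]
finger_gap: 44.7
grip_force: 34.0
```

```bash
python3 go.py 493.3 -112 98 123.3; python3 - <<'E'
from h import *
from bench import r
s=r.snapshot("top");W=cloud(s)
print("low",rect(W[region(W,636,-206,70,14,27)]),cv2.minEnclosingCircle(W[region(W,636,-206,70,14,27)][:,:2].astype(np.float32)))
cv2.imwrite("pics/w2.png",r.snapshot("wrist")["color"])
E
```

```text
t 13.85 pos [ 631.7 -208.4  133.9] rot [179.9  -0.   47.4] gap 44.7 F [-0.8 -0.  -1.4]
shift now-axes [ -22.6 -167.1   35.6] shift axes at final yaw [156.5 -62.7  35.9] turn [ 2.000e-02  1.000e-02 -1.517e+01]
low (array([ 641.5, -178.1]), array([42.7, 96.2]), 78.7, 412) ((637.6038818359375, -197.60108947753906), 48.099578857421875)
```

View pics/w2.png

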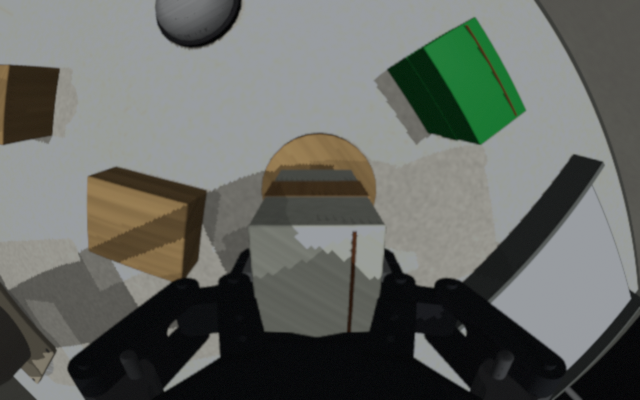

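Carton is held upright, centred between the fingers at (318,290). Next, turn it and carry it to the oblong riser.

Call:
apply_moves(
  steps=[
    [-1,0,0,0,0,0,-0.5],
    [-1,0,0,0,0,0,-1],
    [-1,0,0,0,0,0,-1],
    [-1,0,0,0,0,0,-1],
    [-1,0,0,0,0,0,-1],
    [-1,0,0,0,0,0,-1],
    [-1,0,0,0,0,0,-1],
    [-1,0,0,0,0,0,-1],
  ],
)

```text
time: 14.75
tool_pos: [630.5, -207.9, 131.5]
tcp_rot: [-179.9, -0.0, 85.1]
ft_force: [-0.1, 0.6, -1.8]
finger_gap: 44.2
grip_force: 34.0
```

Call:
apply_moves(
  steps=[
    [-1,0,0,0,0,0,-1],
    [-1,0,0,0,0,0,-1],
    [-1,0,0,0,0,0,-1],
    [-1,0,0,0,0,0,-1],
    [-1,0,0,0,0,0,-1],
    [-1,0,0,0,0,0,-1],
    [-1,0,0,0,0,0,-1],
    [-1,0,0,0,0,0,-0.7],
  ],
)

```text
time: 15.55
tool_pos: [630.5, -207.9, 131.5]
tcp_rot: [-179.9, -0.1, 123.6]
ft_force: [0.1, -0.4, -1.4]
finger_gap: 44.8
grip_force: 34.0
```

Call:
apply_moves(
  steps=[
    [-1,8,-3,0,0,0,0],
    [-1,18,-7,0,0,0,0],
    [-1,25,-10,0,0,0,0],
    [-1,30,-12,0,0,0,0],
    [-1,30,-12,0,0,0,0],
    [-1,25,-10,0,0,0,0],
    [-1,15,-6,0,0,0,0],
    [-1,5,-2.5,0,0,0,0],
  ],
)

```text
time: 16.35
tool_pos: [491.2, -111.1, 132.1]
tcp_rot: [-180.0, -0.1, 123.4]
ft_force: [0.8, 0.0, -2.2]
finger_gap: 44.9
grip_force: 34.0
```

Call:
apply_moves(
  steps=[
    [-1,0,0,0,0,0,0],
    [-1,0,0,2,0,0,0],
    [-1,0,0,6,0,0,0],
    [-1,0,0,8,0,0,0],
    [-1,0,0,6,0,0,0],
    [-1,0,0,3,0,0,0],
    [-1,0,0,0,0,0,0],
    [-1,0,0,0,0,0,0],
  ],
)

```text
time: 17.15
tool_pos: [493.1, -112.5, 107.8]
tcp_rot: [-180.0, -0.0, 123.4]
ft_force: [-0.5, -0.0, -1.4]
finger_gap: 44.6
grip_force: 34.0
```

```bash
python3 go.py 493.3 -112 99 123.3; python3 - <<'E'
from h import *
from bench import r
s=r.snapshot("scene");W=cloud(s);cv2.imwrite("pics/s2.png",s["color"][120:320,160:440])
P=W[region(W,492,-114,60,148,168)];print(rect(P),np.median(P[:,2]))
E
```

```text
t 17.15 pos [ 493.1 -112.5  107.8] rot [-180.    -0.   123.4] gap 44.6 F [-0.5 -0.  -1.4]
shift now-axes [0.3 0.4 8.8] shift axes at final yaw [0.3 0.4 8.8] turn [-0.   -0.    0.03]
(array([ 499.9, -124.7]), array([111.4,  46.3]), 34.0, 311) 160.0312734389562
```

View pics/s2.png

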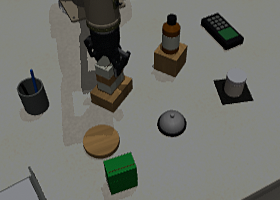

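Call:
apply_moves(
  steps=[
    [-1,0,0,2,0,0,0],
    [-1,0,0,2,0,0,0],
    [-1,0,0,1.5,0,0,0],
    [-1,0,0,1,0,0,0],
    [-1,0,0,0.5,0,0,0],
    [-1,0,0,0.5,0,0,0],
    [-1,0,0,0.5,0,0,0],
    [-1,0,0,0,0,0,0],
  ],
)

```text
time: 18.0
tool_pos: [493.0, -112.4, 99.8]
tcp_rot: [-180.0, -0.0, 123.4]
ft_force: [0.1, -0.1, -1.1]
finger_gap: 44.4
grip_force: 34.0
```

Call:
apply_moves(
  steps=[
    [-1,0,0,0.3,0,0,0],
    [-1,0,0,0.3,0,0,0],
    [-1,0,0,0,0,0,0],
    [-1,0,0,0,0,0,0],
    [-1,0,0,0,0,0,0],
    [-1,0,0,0,0,0,0],
    [-1,0,0,0,0,0,0],
    [-1,0,0,0,0,0,0],
  ],
)

```text
time: 18.8
tool_pos: [493.1, -112.5, 99.3]
tcp_rot: [-180.0, -0.0, 123.4]
ft_force: [0.9, 0.9, -1.6]
finger_gap: 44.2
grip_force: 34.0
```

Call:
apply_moves(
  steps=[
    [-1,0,0,0.4,0,0,0],
    [-1,0,0,0.4,0,0,0],
    [-1,0,0,0.4,0,0,0],
    [-1,0,0,0,0,0,0],
    [-1,0,0,0,0,0,0],
    [-1,0,0,0,0,0,0],
    [-1,0,0,0,0,0,0],
    [-1,0,0,0,0,0,0],
  ],
)

```text
time: 19.6
tool_pos: [493.3, -112.6, 99.2]
tcp_rot: [180.0, 0.0, 123.4]
ft_force: [-5.3, 1.1, 7.8]
finger_gap: 44.8
grip_force: 35.1
```

In contact now. Open gently and rise.

Call:
apply_moves(
  steps=[
    [-1,0,0,-0.6,0,0,0],
    [-0.1,0,0,0,0,0,0],
    [0.3,0,0,0,0,0,0],
    [0.7,0,0,0,0,0,0],
    [1,0,0,0,0,0,0],
    [1,0,0,0,0,0,0],
    [1,0,0,0,0,0,0],
    [1,0,0,-3,0,0,0],
  ],
)

```text
time: 20.4
tool_pos: [492.7, -112.3, 101.3]
tcp_rot: [-180.0, -0.0, 123.4]
ft_force: [-0.3, -0.2, 0.2]
finger_gap: 85.6
grip_force: 0.0
```

Call:
apply_moves(
  steps=[
    [1,0,0,-10,0,0,0],
    [1,0,0,-20,0,0,0],
    [1,0,0,-30,0,0,0],
    [1,0,0,-35,0,0,0],
    [1,0,0,-35,0,0,0],
    [1,0,0,-30,0,0,0],
    [1,0,0,-20,0,0,0],
    [1,0,0,-10,0,0,0],
  ],
)

```text
time: 21.2
tool_pos: [494.0, -112.7, 295.3]
tcp_rot: [179.8, 0.2, 123.4]
ft_force: [-0.0, 0.2, -0.0]
finger_gap: 85.7
grip_force: 0.0
```

```bash
python3 go.py 464.3 103.7 285 123.4; python3 - <<'E'
from h import *
from bench import r
s=r.snapshot("scene");W=cloud(s)
P=W[region(W,492,-114,60,140,158)];print("carton",rect(P),np.median(P[:,2]))
P=W[region(W,636,-207,60,14,27)];print("low",rect(P))
P=W[region(W,464,104,40,150,168)];
print("bottle",rect(P))
E
```

```text
t 21.2 pos [ 494.  -112.7  295.3] rot [179.8   0.2 123.4] gap 85.7 F [-0.   0.2 -0. ]
shift now-axes [197.   94.4   9.8] shift axes at final yaw [197.   94.3  10.3] turn [0.03 0.04 0.01]
carton (array([ 493.4, -113.9]), array([47.4, 73.4]), 34.0, 371) 151.17287711752908
low (array([ 635.5, -208.2]), array([98.2, 98.3]), 25.1, 919)
bottle (array([475.2,  92.6]), array([52.6, 23.9]), 50.7, 84)
```

Carton is placed centred and square. Next, the bottle.

Call:
apply_moves(
  steps=[
    [1,15,7,0,0,0,0],
    [1,28,13.4,0,0,0,0],
    [1,36,17,0,0,0,0],
    [1,36,17,0,0,0,0],
    [1,34,16.5,0,0,0,0],
    [1,28,13.4,0,0,0,0],
    [1,15,7.5,0,0,0,0],
    [1,5,2.5,0,0,0,0],
  ],
)

```text
time: 22.05
tool_pos: [461.7, 106.1, 290.0]
tcp_rot: [-179.9, -0.1, 123.6]
ft_force: [0.3, 0.5, -0.0]
finger_gap: 85.2
grip_force: 0.0
```

Call:
apply_moves(
  steps=[
    [1,0,0,10,0,0,0],
    [1,0,0,20,0,0,0],
    [1,0,0,20,0,0,0],
    [1,0,0,15,0,0,0],
    [1,0,0,5,0,0,0],
    [1,0,0,0,0,0,0],
    [1,0,0,0,0,0,0],
    [1,0,0,0,0,0,0],
  ],
)

```text
time: 22.85
tool_pos: [463.9, 103.9, 222.8]
tcp_rot: [179.9, 0.1, 123.4]
ft_force: [-0.4, -0.6, 1.0]
finger_gap: 85.1
grip_force: 0.0
```

```bash
python3 go.py 464.3 103.7 143 123.4; python3 - <<'E'
from bench import r
import cv2
cv2.imwrite("pics/w3.png",r.snapshot("wrist")["color"])
E
```

```text
t 22.85 pos [463.9 103.9 222.8] rot [1.799e+02 1.000e-01 1.234e+02] gap 85.1 F [-0.4 -0.6  1. ]
shift now-axes [-0.3  0.1 79.8] shift axes at final yaw [-0.4  0.2 79.8] turn [0.02 0.01 0.01]
```

View pics/w3.png

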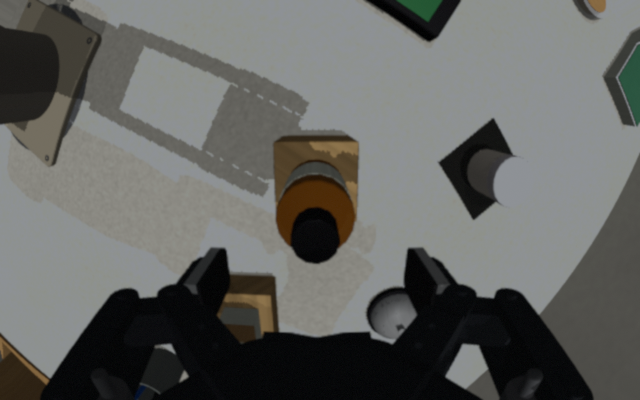

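Cap (316,235) is centred between the fingers; descend.

Call:
apply_moves(
  steps=[
    [1,0,0,8,0,0,0],
    [1,0,0,15,0,0,0],
    [1,0,0,18,0,0,0],
    [1,0,0,18,0,0,0],
    [1,0,0,12,0,0,0],
    [1,0,0,6,0,0,0],
    [1,0,0,1.5,0,0,0],
    [1,0,0,0,0,0,0],
  ],
  squeeze=50,
)

```text
time: 23.7
tool_pos: [463.4, 103.9, 143.4]
tcp_rot: [180.0, 0.0, 123.4]
ft_force: [-0.2, -0.1, 0.9]
finger_gap: 85.4
grip_force: 0.0
```

Call:
apply_moves(
  steps=[
    [0,0,0,0,0,0,0],
    [-1,0,0,0,0,0,0],
    [-1,0,0,0,0,0,0],
    [-1,0,0,0,0,0,0],
    [-1,0,0,0,0,0,0],
    [-1,0,0,0,0,0,0],
    [-1,0,0,0,0,0,0],
    [-1,0,0,0,0,0,0],
  ],
)

```text
time: 24.5
tool_pos: [463.8, 103.9, 144.2]
tcp_rot: [179.9, 0.0, 123.4]
ft_force: [-1.8, -0.7, 6.4]
finger_gap: 52.3
grip_force: 52.9
```

Call:
apply_moves(
  steps=[
    [-1,0,0,-2,0,0,0],
    [-1,0,0,-6,0,0,0],
    [-1,0,0,-8,0,0,0],
    [-1,0,0,-8,0,0,0],
    [-1,0,0,-6,0,0,0],
    [-1,0,0,0,0,0,0],
    [-1,0,0,0,0,0,0],
    [-1,0,0,0,0,0,0],
  ],
)

```text
time: 25.3
tool_pos: [463.0, 103.9, 172.8]
tcp_rot: [-180.0, -0.0, 123.4]
ft_force: [0.0, 0.6, -2.6]
finger_gap: 51.8
grip_force: 52.7
```

```bash
python3 go.py 636.5 -206 178 123.4; python3 - <<'E'
from bench import r
import cv2
s=r.snapshot("scene")["color"][100:280,220:480];cv2.imwrite("pics/s3.png",cv2.resize(s,None,fx=2.5,fy=2.5))
E
```

```text
t 25.3 pos [463.  103.9 172.8] rot [-180.    -0.   123.4] gap 51.8 F [ 0.   0.6 -2.6]
shift now-axes [-354.2  -25.9   -5.3] shift axes at final yaw [-354.2  -25.7   -5.2] turn [-0.01 -0.    0.01]
```

View pics/s3.png

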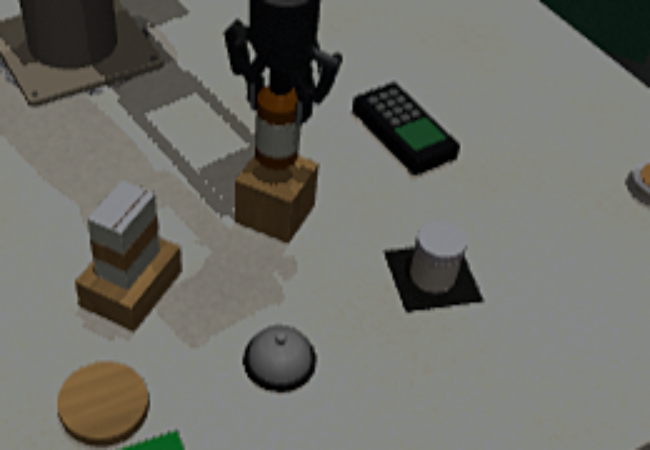

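Call:
apply_moves(
  steps=[
    [-1,-5,2,0,0,0,0],
    [-1,-10,4,0,0,0,0],
    [-1,-15,6,0,0,0,0],
    [-1,-18,8,0,0,0,0],
    [-1,-18,8,0,0,0,0],
    [-1,-18,8,0,0,0,0],
    [-1,-18,7,0,0,0,0],
    [-1,-18,5,0,0,0,0],
  ],
)

```text
time: 26.15
tool_pos: [570.7, 29.0, 172.8]
tcp_rot: [-180.0, 0.0, 123.4]
ft_force: [0.4, -0.3, -2.7]
finger_gap: 52.3
grip_force: 52.8
```

Call:
apply_moves(
  steps=[
    [-1,-18,2,0,0,0,0],
    [-1,-18,0,0,0,0,0],
    [-1,-18,-3,0,0,0,0],
    [-1,-18,-5,0,0,0,0],
    [-1,-18,-8,0,0,0,0],
    [-1,-18,-10,0,0,0,0],
    [-1,-18,-10,0,0,0,0],
    [-1,-18,-10,0,0,0,0],
  ],
)

```text
time: 26.95
tool_pos: [611.9, -116.1, 173.2]
tcp_rot: [-180.0, 0.0, 123.4]
ft_force: [0.2, -0.0, -3.0]
finger_gap: 52.2
grip_force: 52.8
```

Call:
apply_moves(
  steps=[
    [-1,-18,-9,0,0,0,0],
    [-1,-18,-8,0,0,0,0],
    [-1,-17,-6,0,0,0,0],
    [-1,-15,-4,0,0,0,0],
    [-1,-10,-3,0,0,0,0],
    [-1,-7,0,0,0,0,0],
    [-1,-4,0,0,0,0,0],
    [-1,-1,0,0,0,0,0],
  ],
)

```text
time: 27.75
tool_pos: [636.9, -205.6, 173.1]
tcp_rot: [180.0, -0.0, 123.5]
ft_force: [-1.3, 0.0, -2.8]
finger_gap: 52.0
grip_force: 52.8
```

Call:
apply_moves(
  steps=[
    [-1,0,0,0,0,0,0],
    [-1,0,0,5,0,0,0],
    [-1,0,0,12,0,0,0],
    [-1,0,0,18,0,0,0],
    [-1,0,0,18,0,0,0],
    [-1,0,0,12,0,0,0],
    [-1,0,0,7,0,0,0],
    [-1,0,0,0,0,0,0],
  ],
)

```text
time: 28.55
tool_pos: [635.7, -205.4, 99.5]
tcp_rot: [-179.9, -0.1, 123.4]
ft_force: [-0.1, 0.4, -3.1]
finger_gap: 52.1
grip_force: 52.7
```

```bash
python3 go.py 636.5 -206 84.5 123.4; python3 - <<'E'
from bench import r
import cv2
cv2.imwrite("pics/w4.png",r.snapshot("wrist")["color"])
s=r.snapshot("scene")["color"][180:330,180:400];cv2.imwrite("pics/s4.png",cv2.resize(s,None,fx=3,fy=3))
E
```

```text
t 28.55 pos [ 635.7 -205.4   99.5] rot [-1.799e+02 -1.000e-01  1.234e+02] gap 52.1 F [-0.1  0.4 -3.1]
shift now-axes [-1.   0.4 15. ] shift axes at final yaw [-1.   0.3 15. ] turn [-0.02 -0.02  0.01]
```

View pics/s4.png

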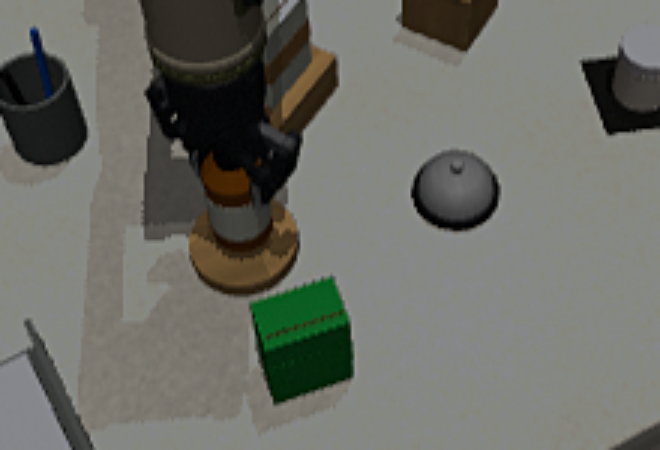

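The bottle hangs upright over the low riser (240,245). Lower it.

Call:
apply_moves(
  steps=[
    [-1,-1,0.4,4,0,0,0],
    [-1,0,0,4,0,0,0],
    [-1,0,0,3,0,0,0],
    [-1,0,0,2,0,0,0],
    [-1,0,0,1,0,0,0],
    [-1,0,0,0.5,0,0,0],
    [-1,0,0,0,0,0,0],
    [-1,0,0,0,0,0,0],
  ],
)

```text
time: 29.45
tool_pos: [637.6, -206.5, 86.9]
tcp_rot: [180.0, 0.0, 123.4]
ft_force: [-0.9, -0.3, -2.9]
finger_gap: 52.5
grip_force: 52.7
```

Call:
apply_moves(
  steps=[
    [-1,0,0,0.4,0,0,0],
    [-1,0,0,0.3,0,0,0],
    [-1,0,0,0.3,0,0,0],
    [-1,0,0,0,0,0,0],
    [-1,0,0,0,0,0,0],
    [-1,0,0,0,0,0,0],
    [-1,0,0,0,0,0,0],
    [-1,0,0,0,0,0,0],
  ],
)

```text
time: 30.25
tool_pos: [637.5, -206.4, 85.7]
tcp_rot: [180.0, -0.0, 123.4]
ft_force: [-0.0, -0.1, -2.2]
finger_gap: 52.1
grip_force: 52.7
```

Call:
apply_moves(
  steps=[
    [-1,0,0,0.5,0,0,0],
    [-1,0,0,0.3,0,0,0],
    [-1,0,0,0.3,0,0,0],
    [-1,0,0,0,0,0,0],
    [-1,0,0,0,0,0,0],
    [-1,0,0,0,0,0,0],
    [-1,0,0,0,0,0,0],
    [-1,0,0,0,0,0,0],
  ],
)

```text
time: 31.05
tool_pos: [637.5, -206.5, 84.6]
tcp_rot: [180.0, 0.0, 123.4]
ft_force: [0.9, -0.0, -2.1]
finger_gap: 52.2
grip_force: 52.7
```

Call:
apply_moves(
  steps=[
    [-1,0,0,0.3,0,0,0],
    [-1,0,0,0.3,0,0,0],
    [-1,0,0,0.3,0,0,0],
    [-1,0,0,0,0,0,0],
    [-1,0,0,0,0,0,0],
    [-1,0,0,0,0,0,0],
    [-1,0,0,0,0,0,0],
    [-1,0,0,0,0,0,0],
  ],
)

```text
time: 31.85
tool_pos: [637.7, -206.7, 84.4]
tcp_rot: [180.0, 0.0, 123.4]
ft_force: [-2.6, -0.1, 5.2]
finger_gap: 52.2
grip_force: 53.5
```

Call:
apply_moves(
  steps=[
    [-1,0,0,-0.5,0,0,0],
    [0.2,0,0,0,0,0,0],
    [0.6,0,0,0,0,0,0],
    [1,0,0,0,0,0,0],
    [1,0,0,0,0,0,0],
    [1,0,0,0,0,0,0],
    [1,0,0,0,0,0,0],
    [1,0,0,-3,0,0,0],
  ],
)

```text
time: 32.65
tool_pos: [637.1, -206.3, 86.7]
tcp_rot: [-180.0, -0.0, 123.4]
ft_force: [-0.4, 0.0, -0.1]
finger_gap: 85.5
grip_force: 0.0
```

Call:
apply_moves(
  steps=[
    [1,0,0,-10,0,0,0],
    [1,0,0,-20,0,0,0],
    [1,0,0,-25,0,0,0],
    [1,0,0,-25,0,0,0],
    [1,0,0,-25,0,0,0],
    [1,0,0,-20,0,0,0],
    [1,0,0,-10,0,0,0],
    [1,0,0,0,0,0,0],
  ],
)

```text
time: 33.45
tool_pos: [638.5, -206.9, 224.9]
tcp_rot: [179.9, 0.2, 123.4]
ft_force: [-0.7, -0.1, -0.8]
finger_gap: 85.0
grip_force: 0.0
```

```bash
python3 go.py 647 231.5 180 123.4; python3 - <<'E'
from h import *
from bench import r
s=r.snapshot("scene");W=cloud(s)
print("low",rect(W[region(W,636,-207,60,14,27)]),"cap",rect(W[region(W,636,-207,30,140,165)]),"carton",rect(W[region(W,492,-114,60,140,158)]))
E
```

```text
t 33.45 pos [ 638.5 -206.9  224.9] rot [179.9   0.2 123.4] gap 85.0 F [-0.7 -0.1 -0.8]
shift now-axes [361.3 248.5  44.3] shift axes at final yaw [361.3 248.4  44.9] turn [0.03 0.04 0.01]
low (array([ 641.9, -209.9]), array([98.2, 86.6]), 76.0, 517) cap (array([ 637.7, -207.9]), array([26.7, 25.3]), 10.9, 102) carton (array([ 493.8, -113.5]), array([46.5, 70.7]), 36.8, 184)
```

Bottle is centred on the low riser. Now back to the jar.

Call:
apply_moves(
  steps=[
    [1,10,7,0,0,0,0],
    [1,20,14,0,0,0,0],
    [1,30,20,0,0,0,0],
    [1,30,20,0,0,0,0],
    [1,30,21,0,0,0,0],
    [1,30,21,0,0,0,0],
    [1,30,21,0,0,0,0],
    [1,30,21,0,0,0,0],
  ],
)

```text
time: 34.3
tool_pos: [641.5, 51.1, 220.2]
tcp_rot: [-179.9, -0.1, 123.5]
ft_force: [0.5, -1.2, 0.4]
finger_gap: 85.2
grip_force: 0.0
```

Call:
apply_moves(
  steps=[
    [1,30,21,10,0,0,0],
    [1,30,21,15,0,0,0],
    [1,30,21,20,0,0,0],
    [1,30,20,20,0,0,0],
    [1,20,13,20,0,0,0],
    [1,8,5,15,0,0,0],
    [1,3.3,2.4,10,0,0,0],
    [1,0,0,0,0,0,0],
  ],
)

```text
time: 35.1
tool_pos: [644.2, 231.3, 109.5]
tcp_rot: [-179.8, -0.1, 123.4]
ft_force: [-0.0, -0.3, -0.0]
finger_gap: 85.6
grip_force: 0.0
```

Call:
apply_moves(
  steps=[
    [1,0,0,0,0,0,0],
    [1,0,0,0,0,0,0],
    [1,0,0,0,0,0,0],
    [1,0,0,0,0,0,0],
    [1,0,0,0,0,0,0],
    [1,0,0,0,0,0,0],
    [1,0,0,0,0,0,0],
    [1,0,0,0,0,0,0],
  ],
)

```text
time: 35.9
tool_pos: [645.7, 232.0, 112.2]
tcp_rot: [-180.0, -0.0, 123.4]
ft_force: [0.5, -0.0, 1.0]
finger_gap: 85.4
grip_force: 0.0
```

```bash
python3 go.py 647 231.5 38 123.4
```

```text
t 35.9 pos [645.7 232.  112.2] rot [-180.    -0.   123.4] gap 85.4 F [ 0.5 -0.   1. ]
shift now-axes [-1.1  0.9 74.2] shift axes at final yaw [-1.1  0.9 74.2] turn [-0.   -0.    0.01]
```

Call:
apply_moves(
  steps=[
    [1,-1.1,0.9,8,0,0,0],
    [1,0,0,16,0,0,0],
    [1,0,0,18,0,0,0],
    [1,0,0,15,0,0,0],
    [1,0,0,10,0,0,0],
    [1,0,0,5,0,0,0],
    [1,0,0,2,0,0,0],
    [1,0,0,0,0,0,0],
  ],
  squeeze=40,
)

```text
time: 36.7
tool_pos: [647.3, 231.6, 38.4]
tcp_rot: [180.0, 0.0, 123.4]
ft_force: [0.0, 1.5, 0.2]
finger_gap: 85.0
grip_force: 0.0
```

Call:
apply_moves(
  steps=[
    [0.2,0,0,0,0,0,0],
    [-1,0,0,0,0,0,0],
    [-1,0,0,0,0,0,0],
    [-1,0,0,0,0,0,0],
    [-1,0,0,0,0,0,0],
    [-1,0,0,0,0,0,0],
    [-1,0,0,0,0,0,0],
    [-1,0,0,0,0,0,0],
  ],
)

```text
time: 37.5
tool_pos: [647.9, 231.7, 39.5]
tcp_rot: [179.9, 0.0, 123.4]
ft_force: [-0.6, -1.3, 5.4]
finger_gap: 59.0
grip_force: 43.9
```

Call:
apply_moves(
  steps=[
    [-1,0,0,-2,0,0,0],
    [-1,0,0,-10,0,0,0],
    [-1,0,0,-18,0,0,0],
    [-1,0,0,-25,0,0,0],
    [-1,0,0,-25,0,0,0],
    [-1,0,0,-15,0,0,0],
    [-1,0,0,-5,0,0,0],
    [-1,0,0,0,0,0,0],
  ],
)

```text
time: 38.3
tool_pos: [647.6, 231.7, 139.4]
tcp_rot: [179.9, 0.0, 123.4]
ft_force: [0.4, 0.2, -3.6]
finger_gap: 59.3
grip_force: 43.8
```

```bash
python3 go.py 462.6 108 140 123.4;python3 - <<'E'
from h import *
from bench import r
W=cloud(r.snapshot("top"));print("tall",rect(W[region(W,462,108,65,72,88)]))
E
```

```text
t 38.3 pos [647.6 231.7 139.4] rot [179.9   0.  123.4] gap 59.3 F [ 0.4  0.2 -3.6]
shift now-axes [  -1.3 -222.5   -1. ] shift axes at final yaw [  -1.4 -222.5   -0.6] turn [0.02 0.01 0.01]
tall (array([462.7, 108.2]), array([79.9, 80.2]), 33.7, 1185)
```

Call:
apply_moves(
  steps=[
    [-1,0,-5,0,0,0,0],
    [-1,0,-12,0,0,0,0],
    [-1,0,-18,0,0,0,0],
    [-1,0,-18,0,0,0,0],
    [-1,0,-18,0,0,0,0],
    [-1,0,-18,0,0,0,0],
    [-1,0,-18,0,0,0,0],
    [-1,0,-18,0,0,0,0],
  ],
)

```text
time: 39.15
tool_pos: [540.8, 161.9, 136.5]
tcp_rot: [-179.9, -0.1, 123.4]
ft_force: [0.0, -0.4, -2.9]
finger_gap: 58.7
grip_force: 44.0
```

Call:
apply_moves(
  steps=[
    [-1,0,-18,0,0,0,0],
    [-1,0,-18,0,0,0,0],
    [-1,0,-18,0,0,0,0],
    [-1,0,-18,0,0,0,0],
    [-1,-1,-12,0,0,0,0],
    [-1,0,-8,0,0,0,0],
    [-1,0,-4,0,0,0,0],
    [-1,0,-1,0,0,0,0],
  ],
)

```text
time: 39.95
tool_pos: [461.9, 108.2, 137.8]
tcp_rot: [-180.0, -0.0, 123.4]
ft_force: [0.4, 0.5, -2.9]
finger_gap: 58.6
grip_force: 44.0
```

Call:
apply_moves(
  steps=[
    [-1,0,0,0,0,0,0],
    [-1,0,0,2,0,0,0],
    [-1,0,0,5,0,0,0],
    [-1,0,0,4,0,0,0],
    [-1,0,0,2,0,0,0],
    [-1,0,0,1,0,0,0],
    [-1,0,0,0,0,0,0],
    [-1,0,0,0,0,0,0],
  ],
)

```text
time: 40.75
tool_pos: [462.4, 108.4, 124.3]
tcp_rot: [180.0, 0.0, 123.4]
ft_force: [0.1, 0.1, -2.7]
finger_gap: 59.0
grip_force: 44.0
```

```bash
python3 go.py 462.7 108 116.5 123.4
```

```text
t 40.75 pos [462.4 108.4 124.3] rot [180.    0.  123.4] gap 59.0 F [ 0.1  0.1 -2.7]
shift now-axes [-0.4  0.   7.8] shift axes at final yaw [-0.4  0.   7.8] turn [0.   0.   0.01]
```

Call:
apply_moves(
  steps=[
    [-1,0,0,2,0,0,0],
    [-1,0,0,2,0,0,0],
    [-1,0,0,1.5,0,0,0],
    [-1,0,0,0.5,0,0,0],
    [-1,0,0,0.5,0,0,0],
    [-1,0,0,0.4,0,0,0],
    [-1,0,0,0.3,0,0,0],
    [-1,0,0,0,0,0,0],
  ],
)

```text
time: 41.55
tool_pos: [462.4, 108.4, 117.0]
tcp_rot: [180.0, 0.0, 123.4]
ft_force: [0.9, -0.3, -2.7]
finger_gap: 58.8
grip_force: 44.0
```

Call:
apply_moves(
  steps=[
    [-1,0,0,0.3,0,0,0],
    [-1,0,0,0.3,0,0,0],
    [-1,0,0,0.2,0,0,0],
    [-1,0,0,0,0,0,0],
    [-1,0,0,0,0,0,0],
    [-1,0,0,0,0,0,0],
    [-1,0,0,0,0,0,0],
    [-1,0,0,0,0,0,0],
  ],
)

```text
time: 42.35
tool_pos: [462.4, 108.4, 116.5]
tcp_rot: [180.0, 0.0, 123.4]
ft_force: [-3.0, -1.0, 3.7]
finger_gap: 58.8
grip_force: 44.3
```

Contact. Release and retreat.

Call:
apply_moves(
  steps=[
    [-1,0,0,-0.4,0,0,0],
    [0.2,0,0,0,0,0,0],
    [0.6,0,0,0,0,0,0],
    [1,0,0,0,0,0,0],
    [1,0,0,0,0,0,0],
    [1,0,0,0,0,0,0],
    [1,0,0,0,0,0,0],
    [1,0,0,-3,0,0,0],
  ],
)

```text
time: 43.15
tool_pos: [462.0, 108.3, 119.3]
tcp_rot: [-180.0, -0.0, 123.4]
ft_force: [0.6, -0.0, -0.3]
finger_gap: 85.3
grip_force: 0.0
```

Call:
apply_moves(
  steps=[
    [1,0,0,-10,0,0,0],
    [1,0,0,-20,0,0,0],
    [1,0,0,-25,0,0,0],
    [1,0,0,-25,0,0,0],
    [1,0,0,-25,0,0,0],
    [1,0,0,-20,0,0,0],
    [1,0,0,-10,0,0,0],
    [1,0,0,0,0,0,0],
  ],
)

```text
time: 43.95
tool_pos: [463.3, 108.5, 256.7]
tcp_rot: [179.8, 0.1, 123.4]
ft_force: [-0.3, -1.0, -0.4]
finger_gap: 85.3
grip_force: 0.0
```

Call:
apply_moves(
  steps=[
    [1,15,0,0,0,0,0],
    [1,30,0,0,0,0,0],
    [1,30,0,0,0,0,0],
    [1,30,0,0,0,0,0],
    [1,30,0,0,0,0,0],
    [1,15,0,0,0,0,0],
    [1,0,0,0,0,0,0],
    [1,0,0,0,0,0,0],
  ],
)

```text
time: 44.75
tool_pos: [378.9, 233.6, 253.5]
tcp_rot: [-179.9, -0.0, 123.5]
ft_force: [0.0, -0.0, -1.2]
finger_gap: 85.2
grip_force: 0.0
```

```bash
python3 - <<'E'
from h import *
from bench import r
for n in("scene","top"):
    s=r.snapshot(n);W=cloud(s)
    for k,a in dict(low=(636,-207,62,14,27),cap=(637,-207,30,140,165),obl=(493,-112,75,42,58),carton=(493,-113,60,140,165),tall=(462,107,60,72,88),jar=(462,107,45,142,160),bell=(665.6,-6.6,62,5,60),pot=(426,-328,62,60,100),term=(409,350,95,20,45)).items():
        P=W[region(W,*a)]
        if len(P)>5: print(n,k,rect(P),np.median(P[:,2]).round(1))
    if n=="scene": cv2.imwrite("pics/s5.png",cv2.resize(s["color"][100:330,160:440],None,fx=2.5,fy=2.5))
E
```

```text
scene low (array([ 642., -210.]), array([98. , 85.8]), 75.6, 514) 21.4
scene cap (array([ 637.6, -208.2]), array([25.8, 26. ]), 10.6, 101) 151.0
scene obl (array([ 493.1, -114.8]), array([ 82.3, 112.2]), 32.7, 422) 51.2
scene carton (array([ 493.1, -113.9]), array([47.5, 71.7]), 34.7, 370) 151.1
scene tall (array([462.4, 104.9]), array([82., 81.]), 36.0, 286) 81.2
scene jar (array([462.6, 107.3]), array([54.7, 58.6]), 61.3, 240) 151.1
scene bell (array([668.2,  -8.9]), array([112.9,  85.8]), 60.8, 595) 32.0
scene pot (array([ 425.7, -331.7]), array([74.3, 70. ]), 21.6, 442) 80.2
scene term (array([406.6, 346.7]), array([164.4,  78.4]), 1.5, 700) 31.5
top low (array([ 632.9, -202.5]), array([98.7, 91.3]), 41.2, 668) 19.5
top cap (array([ 637. , -204.9]), array([25.4, 26.3]), 89.6, 128) 148.8
top obl (array([ 493.2, -111.9]), array([ 80.4, 110.2]), 33.2, 754) 49.5
top carton (array([ 494.4, -111.8]), array([45., 70.]), 33.4, 668) 149.5
top tall (array([462.7, 108.2]), array([80. , 79.8]), 33.8, 565) 79.3
top jar (array([463. , 109.7]), array([58.5, 58. ]), 45.6, 596) 149.4
top bell (array([676.7,  -1. ]), array([ 94.1, 115.1]), 36.4, 867) 31.0
top pot (array([ 425.3, -328.2]), array([71.4, 70.3]), 29.4, 424) 82.7
top term (array([435.4, 349.9]), array([106.8,  75.5]), 1.3, 891) 29.7
```

View pics/s5.png

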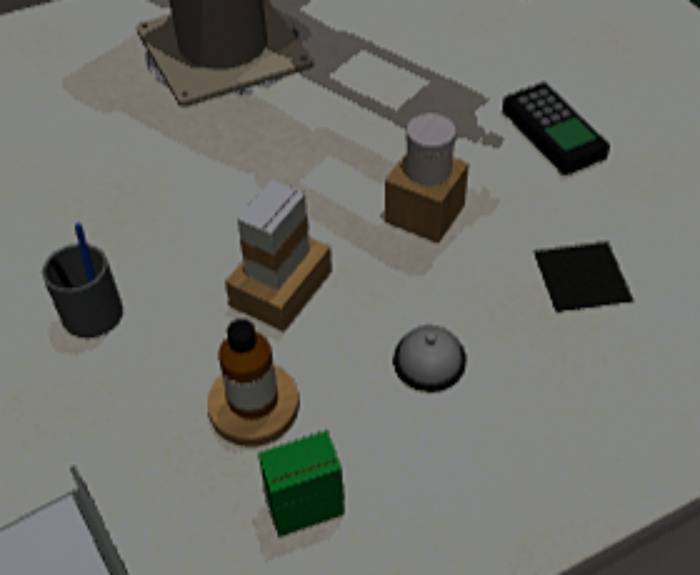

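All three goods stand upright and centred, with their tops level at about 150 mm. Bystanders haven't moved.

```bash
python3 -c "
from bench import r
print(r.hand_in())"
```

```text
the job is handed in; nothing more can be done
None
```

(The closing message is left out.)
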